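# Load the drilled brush stocks into their finishing cradles

## Task

The four drilled brush stocks are ready for oiling: set each one, drilled face up, in the finishing cradle made to its shape, so that it lies flat on the floor of the cradle between the end stops. Leave the spool of brass wire and the green oil tin standing where they are.

Things in the scene. Friction and masses are not known exactly. Their poses are not given: they have to be found in the camera images.
- hair_centre (a point): Handled hairbrush stock: oval head 80 x 56 mm and straight handle 23 mm wide, 150 mm long over all; rows of small dark holes on top. Plain brown wood, 20 mm thick, loose, 85 g +-33%. Lies flat, drilled face up; grip it across the width. Point: centre of the oval head, half-way up (10 mm). x: from the head along the handle, which ends 110 mm from the point (the head ends at -40 mm), y: width, z up.
- clothes_centre (a point): Clothes-brush stock: long straight block with fully rounded ends, 140 mm long, 46 mm wide; rows of small dark holes on top. Plain brown wood, 20 mm thick, loose, 100 g +-33%. Lies flat, drilled face up; grip it across the width. Point: centre, half-way up (10 mm). x: length, y: width, z up.
- oval_centre (a point): Oval brush stock without handle: ellipse 104 mm long, 58 mm wide; rows of small dark holes on top. Plain brown wood, 20 mm thick, loose, 80 g +-33%. Lies flat, drilled face up; grip it across the width. Point: centre, half-way up (10 mm). x: length, y: width, z up.
- nail_centre (a point): Nail-brush stock: short rectangular block with small rounded corners, 86 mm long, 40 mm wide; rows of small dark holes on top. Plain brown wood, 20 mm thick, loose, 55 g +-33%. Lies flat, drilled face up; grip it across the width. Point: centre, half-way up (10 mm). x: length, y: width, z up.
- cradle_hair_seat (a point): Cradle for the handled stock: fixed plywood base 206 x 104 x 12 mm, grey felt in the stock's outline, dark end stops 7 mm above the floor, bevelled, 6 (floor) to 10 mm (top) off the stock. At the point a 52 mm gap (along x) is left for the fingers, right across. Point: on the floor, 12 mm over the bench, where the head's centre belongs (10 mm up). x: towards the handle, z up.
- cradle_clothes_seat (a point): Cradle for the clothes-brush stock: fixed plywood base 196 x 94 x 12 mm, grey felt in the stock's outline, dark end stops 7 mm above the floor, bevelled, 6 (floor) to 10 mm (top) off the stock. At the point a 60 mm gap (along x) is left for the fingers, right across. Point: on the floor, 12 mm over the bench, where the stock's centre belongs (10 mm up). x: length, z up. Either way round will do.
- cradle_oval_seat (a point): Cradle for the oval stock: fixed plywood base 160 x 106 x 12 mm, grey felt in the stock's outline, dark end stops 7 mm above the floor, bevelled, 6 (floor) to 10 mm (top) off the stock. At the point a 58 mm gap (along x) is left for the fingers, right across. Point: on the floor, 12 mm over the bench, where the stock's centre belongs (10 mm up). x: length, z up. Either way round will do.
- cradle_nail_seat (a point): Cradle for the nail-brush stock: fixed plywood base 142 x 88 x 12 mm, grey felt in the stock's outline, dark end stops 7 mm above the floor, bevelled, 6 (floor) to 10 mm (top) off the stock. At the point a 52 mm gap (along x) is left for the fingers, right across. Point: on the floor, 12 mm over the bench, where the stock's centre belongs (10 mm up). x: length, z up. Either way round will do.
- spool_centre (a point): Bystander to leave alone: standing wooden spool of brass wire, 38 mm across, 56 mm tall, 250 g, loose. Point: its centre, 28 mm above the bench.
- oil_tin_centre (a point): Bystander to leave alone: small round green oil tin with a pale label and black cap, 42 mm across, 65 mm tall, 120 g, loose. Point: on its axis, 32 mm above the bench.
Not all that is in view belongs to the job. Leave any pink or turquoise look-alike of the part that bears cradle_oval_seat alone.

How it is judged:
At the end, for the whole second after the job is handed in: Every stock lies in its own cradle, drilled face up, flat on the floor between the stops: its centre within 12 mm of the seat's middle in plan, not more than 2.5 mm above its seated height, tilted less than 0.08 rad, its long axis within 0.25 rad of the cradle's, and at rest (horizontal distance between hair_centre and cradle_hair_seat below 0.012 m and z of hair_centre in the frame of cradle_hair_seat between 0.006 and 0.0125 m and angle between each of hair_centre, clothes_centre, oval_centre, nail_centre's own z axis and vertical below 0.08 rad and angle between the x axis of hair_centre and the x axis of cradle_hair_seat, either way round below 0.25 rad and linear speed of each of hair, clothes, oval, nail below 0.02 m/s and horizontal distance between clothes_centre and cradle_clothes_seat below 0.012 m and z of clothes_centre in the frame of cradle_clothes_seat between 0.006 and 0.0125 m and angle between the x axis of clothes_centre and the x axis of cradle_clothes_seat, either way round below 0.25 rad and horizontal distance between oval_centre and cradle_oval_seat below 0.012 m and z of oval_centre in the frame of cradle_oval_seat between 0.006 and 0.0125 m and angle between the x axis of oval_centre and the x axis of cradle_oval_seat, either way round below 0.25 rad and horizontal distance between nail_centre and cradle_nail_seat below 0.012 m and z of nail_centre in the frame of cradle_nail_seat between 0.006 and 0.0125 m and angle between the x axis of nail_centre and the x axis of cradle_nail_seat, either way round below 0.25 rad); the robot touches nothing.
It fails at once if the spool of brass wire is moved more than 25 mm or knocked over (distance of spool_centre from where it was at the start of the episode above 0.025 m or angle between spool_centre's own z axis and vertical above 0.4 rad).
It fails at once if the oil tin is moved more than 25 mm or knocked over (distance of oil_tin_centre from where it was at the start of the episode above 0.025 m or angle between oil_tin_centre's own z axis and vertical above 0.4 rad).
It also fails if it takes over 104 s, if anything falls off the work surface, if the arm or the gripper's body presses on something with over 40 N, if the wrist force passes 120 N, or if a joint passes its speed limit or range.

## Robot

A 7-joint arm with a two-finger parallel gripper is mounted at the origin on the work surface. World frame = base frame: x ahead of the robot, y to its left, z up, the work surface at z = 0. Lengths are in m, angles in rad, forces in N, time in s.
With the tool pointing down it reaches from about 0.4 to 0.85 m from the base axis. Payload 10.4 kg.
Tool frame: the origin (TCP) lies at the very end of the fingers, on their centre line; the grasp point (between the pads) lies 19 mm behind it; z points along the fingers, y is the line along which they close (so a half turn about z gives the same grasp; the last joint's range is limited). The gripper opens to 87 mm and grips with 3 to 60 N. Pads are 19 mm wide; open, the fingers measure 117 mm over their backs; the gripper's body (75 mm by 190 mm) begins 51 mm behind the grasp point.
Start: joints at [-1.163, 0.332, -0.065, 1.46, 0.022, 1.35, -0.088], TCP at [0.261, 0.568, 0.223] pointing down, gripper open.
Joint ranges: [-2.6, 2.6], [-0.5, 2.12], [-1.47, 1.34], [0.16, 2.42], [-1.27, 4.41], [0.06, 2.06], [-2.6, 2.6]. Speed limits (rad/s): [2.22, 2.22, 2.79, 2.79, 3.14, 3.14, 3.14].

## Interface

Orientations are given as a unit quaternion [x, y, z, w].
In Python, from bench import * gives the robot as it stands.
- The arm moves only by the tool step_arm, never from a script. Its arguments are lists of equal length, an entry for each row: "delta_pos": the shift along the world's x, y, z in units of 25 mm (1.0 is 25 mm), a list of three; "turn": the turn about the world's z in units of 0.12 rad (1.0 is 0.12 rad). In form: {"delta_pos": [[tx, ty, tz], ...], "turn": [turn, ...]}. A call has 1 to 12 rows; each row shifts and turns the commanded pose from where the row before left it; what a row does not reach is not made up. A row lasts 1/10 s, in which the tool goes at most 50 mm and 8.59 degrees, less where a joint would pass 70% of its speed; a pose out of reach is approached as far as the arm can. A call with a number of a shift or a turn outside -1 to 1 is refused whole. A call with a gripper value outside its range is refused whole. "grip" is the closure, from 0 (fully open) to 1 (shut), set as the call begins (left out, the last holds). The fingers move at their own pace and stop on an object; "newtons" is the grip in N (left out, the last holds). Time passes only in rows, so rows that do not move let the fingers close. It gives the time, the measured TCP pose, the force, the opening and the grip force at its end, in the units of the state.
- read_state(): the state, without advancing time (a new reading comes with each control period).
- camera(name): name is "scene" or "top" or "wrist"; returns a dict with "image" (384x512x3 uint8, red, green, blue), "z_map" (384x512 float32, m along the optical axis (not along the pixel's ray), 0 where there is no reading), "mtx" (3x3 intrinsics, pixels), "view" (4x4, takes a point from world to camera coordinates). Camera axes: x right, y up, looking along -z (the intrinsics and any distortion apply to the point x, -y, -z); pixel columns grow to the right and rows downward; lengths in m; the calibration is good to about 2 mm. A picture is of the moment at which its call begins.
- close_job(): hands the job in; it is judged then, once.
The state is a dict: "time": time; "joint_positions": joint angles; "joint_vel": joint speeds; "joint_torque": joint torques, N m; "ee_pos": TCP position; "eef_rot": TCP orientation; "ft_force": force on the tool from outside, world axes, zero at the start; "torque": the same for the moment, N m; "width": finger opening in m; "grip_force": force on a finger pad.
Only numpy, scipy, OpenCV 4.12 (cv2) and the standard library are available. Lean on these libraries where they do the work, as an engineer would, in place of code of your own. Each camera call takes 0.05 s, during which the arm holds its last target. There are 200 camera calls.

## Working session

There is one attempt and no reset: what is moved stays moved. The work goes in short steps, Python scripts to look and compute and a tool call to move; the robot and the scene stay as the last step left them, time stands still between calls to the robot, and variables do not carry over. Pictures are saved under pics/ and viewed, at most 14 in all, crops included, and the job is handed in when it is done.

Besides the shell and the picture viewer there is one more tool, called as name([rows], argument=value, ...), one row to a line, values as JSON. step_arm: Moves the arm, as the interface text tells. Shifts and turns lie within -1 to 1; 1 stands for 25 mm of shift or 0.12 rad of turn. Its arguments: {"type":"object","properties":{"delta_pos":{"type":"array"},"turn":{"type":"array"},"grip":{"type":"number"},"newtons":{"type":"number"}},"required":["delta_pos","turn"]}

```bash
mkdir -p pics
python3 - <<'E'
from bench import *
import cv2,numpy as np
for n in("top","scene"):
    c=camera(n); cv2.imwrite(f"pics/{n}0.png",cv2.resize(c["image"][:,:,::-1],(800,600)))
    np.savez(f"{n}0.npz",**c)
    print(n,c["mtx"].tolist(),np.round(c["view"],3).tolist())
s=read_state();print(s)
E
```

```text
top [[497.3628712206222, 0.0, 259.5549768168647], [0.0, 497.3628712206222, 198.3901941006176], [0.0, 0.0, 1.0]] [[0.02, -1.0, 0.012, 0.063], [0.989, 0.022, 0.145, -0.419], [-0.146, 0.009, 0.989, -1.791], [0.0, 0.0, 0.0, 1.0]]
scene [[361.6192331768119, 0.0, 251.26008155048922], [0.0, 361.6192331768119, 197.46397456805582], [0.0, 0.0, 1.0]] [[-0.677, 0.736, -0.015, 0.228], [-0.65, -0.588, 0.481, 0.315], [0.345, 0.336, 0.876, -1.261], [0.0, 0.0, 0.0, 1.0]]
{'time': 0.1, 'joint_positions': array([-1.16258977,  0.33283187, -0.06473805,  1.4608487 ,  0.02161868,
        1.34992189, -0.08848997]), 'joint_vel': array([-0.00032998, -0.00187332,  0.001528  , -0.00355163,  0.00159698,
        0.00182806, -0.00099347]), 'joint_torque': array([ 9.02112970e-04, -6.24542642e+01,  2.42811861e-02, -3.90720606e+01,
       -6.16359897e-02,  3.65251489e-02,  6.78446577e-05]), 'ee_pos': array([0.26084393, 0.56757826, 0.22182325]), 'eef_rot': array([ 2.13707587e-01,  9.76897454e-01, -6.47674057e-04, -1.08277346e-04]), 'ft_force': array([ 0.84841865, -0.40228712, -0.78743664]), 'torque': array([-0.02125287,  0.00770143,  0.00563499]), 'grip_force': 0.0, 'width': 0.08736020995690377}
```

View pics/top0.png

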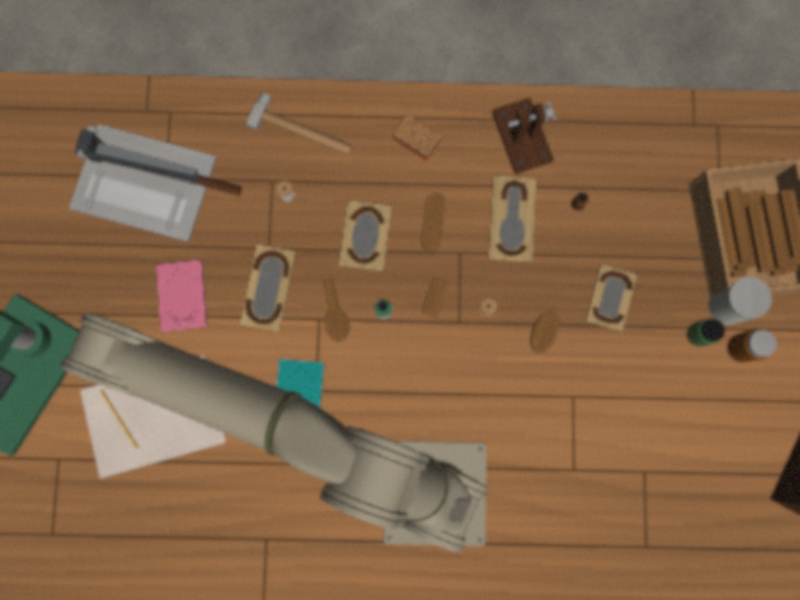

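View pics/scene0.png

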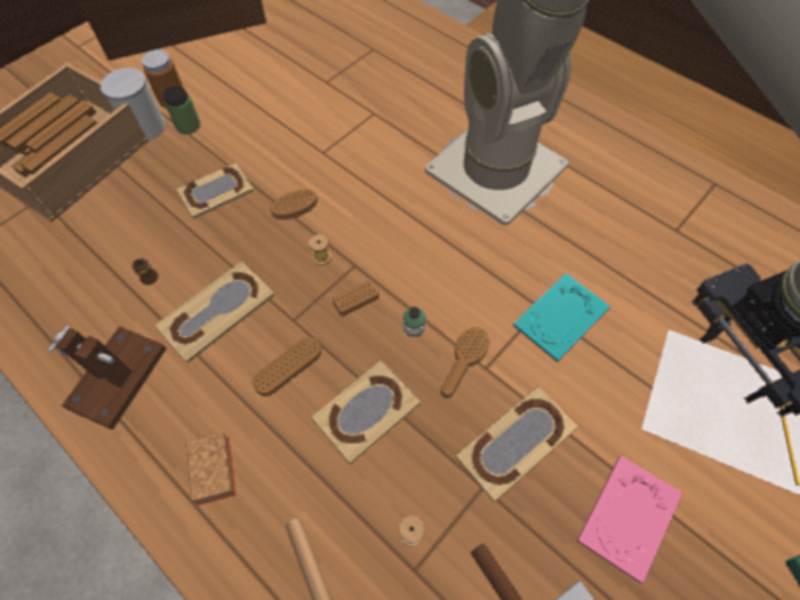

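The top view shows the stocks: hair at (337,320), clothes at (432,221), oval at (545,330) and nail at (434,296). The cradles are clothes (268,287), oval (366,236), hair (513,218, handle towards +x) and nail (612,297). The spool is at (489,306) and the tin at (384,308).

```bash
cat > h.py <<'E'
import numpy as np,cv2
def cloud(c):
    K,V,z=c["mtx"],c["view"],c["z_map"]
    v,u=np.indices(z.shape)
    P=np.stack([(u-K[0,2])/K[0,0]*z,-(v-K[1,2])/K[1,1]*z,-z,np.ones_like(z)],-1)
    return (P@np.linalg.inv(V).T)[...,:3]
def proj(c,p):
    q=c["view"]@np.append(p,1); K=c["mtx"]
    return K[0,0]*q[0]/-q[2]+K[0,2], K[1,1]*-q[1]/-q[2]+K[1,2]
def comps(W,m,amin=60):
    n,l,s,_=cv2.connectedComponentsWithStats(m.astype(np.uint8))
    for i in range(1,n):
        if s[i,4]<amin: continue
        p=W[l==i]; xy=p[:,:2]; 
        r=cv2.minAreaRect((xy*1000).astype(np.float32))
        (w,h),a=r[1],r[2]; a=a if w>=h else a+90
        yield dict(n=s[i,4],mean=xy.mean(0),rect=np.array(r[0])/1000,L=max(w,h),W=min(w,h),yaw=np.radians((a+90)%180-90),z=np.median(p[:,2]),pts=xy)
E
python3 - <<'E'
from h import *
c=dict(np.load("top0.npz"));W=cloud(c)
def show(t,m,a):
    print(t)
    for d in comps(W,m,a):
        x,y=d["mean"]
        if .25<x<.95 and abs(y)<.6: print(d["n"],"px",np.round(np.array(proj(c,[x,y,.01]))*800/512),"mean",d["mean"].round(4),"rect",d["rect"].round(4),"L",round(d["L"]),"W",round(d["W"]),"yaw",round(d["yaw"],3),"z",d["z"].round(4))
show("raised",W[...,2]>.007,30)
hsv=cv2.cvtColor(c["image"],cv2.COLOR_RGB2HSV)
show("felt",(hsv[...,1]<70)&(W[...,2]>.004)&(W[...,2]<.02),60)
E
```

```text
raised
592 px [294. 128.] mean [0.8642 0.3553] rect [0.5873 0.2025] L 875 W 206 yaw 0.489 z 0.0228
1300 px [521. 140.] mean [ 0.8476 -0.2018] rect [ 0.5426 -0.1169] L 862 W 181 yaw -0.277 z 0.0258
500 px [416. 140.] mean [0.8432 0.0561] rect [0.8517 0.0614] L 117 W 82 yaw 0.985 z 0.0333
1395 px [511. 220.] mean [ 0.6463 -0.1786] rect [ 0.4422 -0.1044] L 676 W 159 yaw -0.355 z 0.0143
116 px [287. 195.] mean [0.6951 0.3638] rect [0.6982 0.3654] L 37 W 37 yaw 0.282 z 0.054
101 px [576. 204.] mean [ 0.6887 -0.3361] rect [ 0.69   -0.3444] L 48 W 36 yaw -1.37 z 0.0487
432 px [432. 223.] mean [0.6337 0.0129] rect [0.428  0.0373] L 558 W 53 yaw -0.121 z 0.0204
1051 px [365. 237.] mean [0.5955 0.1732] rect [0.4192 0.1644] L 539 W 127 yaw 0.049 z 0.0139
1210 px [269. 289.] mean [0.4649 0.3976] rect [0.3278 0.3138] L 537 W 195 yaw 0.562 z 0.014
863 px [610. 298.] mean [ 0.4613 -0.414 ] rect [ 0.304  -0.2198] L 669 W 151 yaw -0.892 z 0.0146
394 px [335. 316.] mean [0.4037 0.2383] rect [0.3138 0.1986] L 386 W 60 yaw 0.448 z 0.0192
258 px [434. 300.] mean [0.4473 0.0056] rect [0.3237 0.0393] L 355 W 44 yaw -0.257 z 0.0199
118 px [383. 312.] mean [0.4157 0.1257] rect [0.2978 0.1173] L 293 W 38 yaw 0.07 z 0.0471
107 px [483. 312.] mean [ 0.4209 -0.1119] rect [ 0.293  -0.0272] L 361 W 36 yaw -0.589 z 0.0566
360 px [541. 333.] mean [ 0.3727 -0.2502] rect [ 0.2634 -0.1141] L 455 W 75 yaw -0.907 z 0.0203
felt
389 px [512. 221.] mean [ 0.6428 -0.1798] rect [ 0.6526 -0.1794] L 157 W 57 yaw -0.003 z 0.0132
353 px [365. 235.] mean [0.6013 0.1737] rect [0.6025 0.1738] L 109 W 61 yaw -0.13 z 0.0126
472 px [267. 287.] mean [0.4685 0.4017] rect [0.4691 0.4022] L 146 W 53 yaw -0.148 z 0.0126
260 px [611. 297.] mean [ 0.4638 -0.4171] rect [ 0.4645 -0.4173] L 94 W 47 yaw -0.266 z 0.0133
```

```bash
cat >> h.py <<'E'
def gyaw(s):
    from scipy.spatial.transform import Rotation as R
    x=R.from_quat(s["eef_rot"]).as_matrix()[:,0]; a=np.arctan2(x[1],x[0]); return (a+np.pi/2)%np.pi-np.pi/2
E
python3 - <<'E'
from h import *
from bench import read_state
c=dict(np.load("top0.npz"));W=cloud(c)
m=(W[...,2]>.008)&(W[...,2]<.07)&(c["z_map"]>.1)
for d in comps(W,cv2.medianBlur(m.astype(np.uint8),3),60):
    x,y=d["mean"]
    if .25<x<.75 and abs(y)<.6: print(d["n"],"mean",d["mean"].round(4),"rect",d["rect"].round(4),"L",round(d["L"]),"W",round(d["W"]),"yaw",round(d["yaw"],3),"z",d["z"].round(4))
print(gyaw(read_state()))
E
```

```text
1444 mean [ 0.646  -0.1781] rect [ 0.4402 -0.1019] L 672 W 152 yaw -0.361 z 0.0139
107 mean [0.6952 0.3642] rect [0.698  0.3663] L 36 W 35 yaw 0.041 z 0.0545
96 mean [ 0.6892 -0.3366] rect [ 0.6923 -0.3453] L 46 W 32 yaw -1.37 z 0.0498
425 mean [0.6344 0.0125] rect [0.4279 0.0354] L 558 W 47 yaw -0.112 z 0.0205
1131 mean [0.5959 0.1734] rect [0.4164 0.1647] L 535 W 124 yaw 0.056 z 0.0134
1265 mean [0.4654 0.3989] rect [0.3258 0.3116] L 532 W 192 yaw 0.567 z 0.0136
879 mean [ 0.4621 -0.4142] rect [ 0.3041 -0.2183] L 667 W 148 yaw -0.893 z 0.0143
377 mean [0.4044 0.2393] rect [0.4172 0.2365] L 147 W 53 yaw 0.032 z 0.0195
252 mean [0.4486 0.0053] rect [0.3242 0.0432] L 354 W 41 yaw -0.296 z 0.0199
106 mean [ 0.421  -0.1126] rect [ 0.3029 -0.0135] L 361 W 36 yaw -0.695 z 0.0567
113 mean [0.4153 0.1256] rect [0.2952 0.1168] L 288 W 37 yaw 0.07 z 0.0474
353 mean [ 0.3729 -0.2511] rect [ 0.2636 -0.1129] L 453 W 73 yaw -0.907 z 0.0203
615 mean [0.2547 0.3115] rect [0.2229 0.2258] L 309 W 91 yaw 1.152 z 0.0135
-0.43073737273470236
```

step_arm([
  [0.4,-1,0.25],
  [0.4,-1,0.25],
  [0.4,-1,0.25],
  [0.4,-1,0.25],
  [0.4,-1,0.25],
  [0.4,-1,0.25],
  [0.4,-1,0.25],
  [0.4,-1,0.25],
  [0.4,-1,0.25],
  [0.4,-1,0.25],
  [0.4,-1,0.25],
  [0.4,-1,0.25],
], turn=[0.4,0.4,0.4,0.4,0.4,0.4,0.4,0.4,0.4,0.4,0.2,0.2])

```text
time: 1.3
ee_pos: [0.3811, 0.2667, 0.2976]
eef_rot: [-0.049, 0.999, -0.0, -0.0]
ft_force: [0.8, 0.4, 0.5]
width: 0.0871
grip_force: 0.0
```

step_arm([
  [0.3,-1,0],
  [0,0,0],
  [0,0,0],
], turn=[0,0,0])

```text
time: 1.6
ee_pos: [0.3884, 0.2428, 0.2975]
eef_rot: [-0.048, 0.999, 0.0, -0.0]
ft_force: [-1.2, -0.9, -0.4]
width: 0.0872
grip_force: 0.0
```

```bash
cat >> h.py <<'E'
TEMPL={}
def _poly(k,n=400):
    m=np.zeros((400,400),np.uint8); S=2.0  # 0.5 mm px, origin (200,200)=point at mm 0
    def pt(x,y): return (int(round(150+S*x)),int(round(200+S*y)))
    if k=="hair":
        cv2.ellipse(m,pt(0,0),(80,56),0,0,360,255,-1); cv2.rectangle(m,pt(0,-11.5),pt(98.5,11.5),255,-1); cv2.circle(m,pt(98.5,0),23,255,-1)
    if k=="clothes": cv2.rectangle(m,pt(-47,-23),pt(47,23),255,-1); [cv2.circle(m,pt(x,0),46,255,-1) for x in(-47,47)]
    if k=="oval": cv2.ellipse(m,pt(0,0),(104,58),0,0,360,255,-1)
    if k=="nail": cv2.rectangle(m,pt(-43,-20),pt(43,20),255,-1)
    y,x=np.nonzero(m); return np.c_[(x-150)/S,(y-200)/S]/1000
def fit(k,pts):
    """template fit by centroid and second moments; returns point xy, yaw"""
    T=_poly(k); tc=T.mean(0)
    med=np.median(pts,0); pts=pts[np.linalg.norm(pts-med,axis=1)<.12]
    c=pts.mean(0); w,v=np.linalg.eigh(np.cov((pts-c).T)); a=np.arctan2(v[1,1],v[0,1]); 
    if np.cos(a)<0: a+=np.pi
    a=(a+np.pi)%(2*np.pi)-np.pi
    R=np.array([[np.cos(a),-np.sin(a)],[np.sin(a),np.cos(a)]])
    sd=np.sqrt(w[::-1])*1000; ts=np.sqrt(np.linalg.eigvalsh(np.cov(T.T))[::-1])*1000
    return c-R@tc,a,sd.round(1),ts.round(1)
def look(name):
    from bench import camera,read_state
    c=camera("wrist"); s=read_state(); np.savez(name+".npz",**c)
    cv2.imwrite(f"pics/{name}.png",c["image"][:,:,::-1]); return c,s,cloud(c)
def raised(W,c,lo=.011,hi=.03):
    return [d for d in comps(W,(W[...,2]>lo)&(W[...,2]<hi)&(c["z_map"]>.02),800)]
E
python3 - <<'E'
from h import *
c,s,W=look("w1")
print(s["ee_pos"],gyaw(s),np.median(W[...,2]))
for d in raised(W,c): print(d["n"],d["mean"].round(4),round(d["L"]),round(d["W"]),d["z"].round(4),fit("hair",d["pts"]))
E
```

```text
[0.38804328 0.24351371 0.29735244] 0.09776573670850697 0.002634203887391523
7811 [0.2266 0.3231] 142 106 0.0134 (array([0.20435229, 0.32722095]), np.float64(-0.1845128664492055), array([38.9, 30.1]), array([39.4, 12.3]))
2114 [0.4019 0.2431] 147 55 0.0208 (array([0.37974628, 0.2381836 ]), np.float64(0.22001937008712558), array([38.4, 12.3]), array([39.4, 12.3]))
4586 [0.4352 0.4075] 173 94 0.0133 (array([0.41375345, 0.41486819]), np.float64(-0.33129511679580936), array([42.2, 27.7]), array([39.4, 12.3]))
1467 [0.4502 0.0112] 86 40 0.0208 (array([0.4285644 , 0.01808381]), np.float64(-0.3071489539217538), array([24.9, 11.8]), array([39.4, 12.3]))
3820 [0.4137 0.6026] 107 101 0.0131 (array([0.40345301, 0.58241209]), np.float64(1.1018598215868671), array([30.3, 28.1]), array([39.4, 12.3]))
982 [0.5346 0.1821] 101 38 0.0133 (array([0.53424982, 0.15937883]), np.float64(1.5549418187985955), array([28.4,  8.6]), array([39.4, 12.3]))
2210 [0.6396 0.1764] 107 85 0.0134 (array([0.63704193, 0.19893108]), np.float64(-1.4573861207218002), array([30.5, 21.2]), array([39.4, 12.3]))
```

View pics/w1.png

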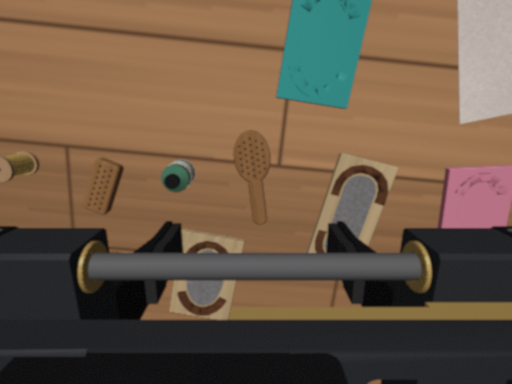

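The wrist view shows the hair stock with its head at (252,150). The fit matches the template: head at (0.380, 0.238), yaw 0.22. The tin at (177,175) is clear of the fingers.

step_arm([
  [-0.3,-0.2,-0.5],
  [0,0,-1],
  [0,0,-1],
  [0,0,-1],
  [0,0,-1],
  [0,0,-1],
  [0,0,-1],
  [0,0,-1],
  [0,0,-1],
  [0,0,-1],
  [0,0,-1],
  [0,0,0],
], turn=[1,0,0,0,0,0,0,0,0,0,0,0])

```text
time: 2.85
ee_pos: [0.3786, 0.2374, 0.0322]
eef_rot: [-0.109, 0.994, -0.001, -0.002]
ft_force: [0.1, 0.7, -0.7]
width: 0.0868
grip_force: 0.0
```

step_arm([
  [0,0,-0.4],
  [0,0,-0.4],
  [0,0,-0.4],
  [0,0,0],
  [0,0,0],
], turn=[0,0,0,0,0])

```text
time: 3.35
ee_pos: [0.381, 0.2379, 0.0051]
eef_rot: [-0.108, 0.994, -0.0, -0.0]
ft_force: [-0.1, 0.3, 0.4]
width: 0.0872
grip_force: 0.0
```

step_arm([
  [0,0,0],
  [0,0,0],
  [0,0,0],
  [0,0,0],
  [0,0,0],
  [0,0,0],
  [0,0,0],
  [0,0,0],
], turn=[0,0,0,0,0,0,0,0], grip=1, newtons=25)

```text
time: 4.15
ee_pos: [0.381, 0.238, 0.0052]
eef_rot: [-0.108, 0.994, 0.0, 0.0]
ft_force: [-0.4, 0.3, 1.9]
width: 0.0547
grip_force: 25.0
```

step_arm([
  [0,0,0.6],
  [0,0,1],
  [0,0,1],
  [0,0,1],
  [0,-0.5,1],
  [0.6,-1,1],
  [0.8,-1,1],
  [0.8,-1,1],
  [0.8,-1,1],
  [0.8,-1,0.4],
  [0.8,-1,0],
  [0.8,-1,0],
], turn=[0,0,0,0,0,-0.2,-0.2,-0.2,-0.2,-0.2,-0.2,-0.2])

```text
time: 5.35
ee_pos: [0.5167, 0.0493, 0.2303]
eef_rot: [-0.024, 1.0, 0.0, 0.0]
ft_force: [0.8, 0.6, -1.6]
width: 0.0551
grip_force: 25.0
```

step_arm([
  [0.8,-1,0],
  [0.8,-1,0],
  [0.8,-1,0],
  [0.8,-1,0],
  [0.8,-1,0],
  [0.8,-1,0],
  [0.8,-1,0],
  [0.8,-0.5,0],
  [0,0,0],
  [0,0,0],
], turn=[-0.2,-0.2,0,0,0,0,0,0,0,0])

```text
time: 6.35
ee_pos: [0.6757, -0.1371, 0.2292]
eef_rot: [-0.0, 1.0, 0.0, -0.001]
ft_force: [-1.1, -0.6, -0.4]
width: 0.0546
grip_force: 25.0
```

```bash
cat >> h.py <<'E'
def felt(W,c):
    hsv=cv2.cvtColor(c["image"],cv2.COLOR_RGB2HSV)
    return [d for d in comps(W,(hsv[...,1]<75)&(hsv[...,2]>80)&(W[...,2]>.007)&(W[...,2]<.02)&(c["z_map"]>.02),400)]
E
python3 - <<'E'
from h import *
c,s,W=look("w2")
print(s["ee_pos"],gyaw(s),s["width"])
for d in felt(W,c): print(d["n"],d["mean"].round(4),round(d["L"]),round(d["W"]),d["z"].round(4),[fit(k,d["pts"])[:3] for k in("hair","clothes")])
for d in raised(W,c,.016): print(d["n"],d["mean"].round(4),round(d["L"]),round(d["W"]),d["z"].round(4),fit("oval",d["pts"])[:3])
E
```

```text
[ 0.67558595 -0.13648727  0.22957285] 0.0015772627045365084 0.054739873207169394
809 [ 0.4952 -0.4128] 34 33 0.0137 [(array([ 0.48415545, -0.39301192]), np.float64(-1.0637081059351967), array([9.8, 8.1])), (array([ 0.49517145, -0.41283543]), np.float64(-1.0637081059351967), array([9.8, 8.1]))]
2264 [0.6078 0.1667] 106 44 0.0133 [(array([0.58535266, 0.16376626]), np.float64(0.1308566548485115), array([26.9, 10.7])), (array([0.6078371 , 0.16672824]), np.float64(0.1308566548485115), array([26.9, 10.7]))]
3674 [ 0.6316 -0.1756] 150 62 0.0135 [(array([ 0.60895406, -0.17378007]), np.float64(-0.08251005632829767), array([35.5, 14.5])), (array([ 0.63155585, -0.17564638]), np.float64(-0.08251005632829767), array([35.5, 14.5]))]
3867 [0.6348 0.0149] 139 46 0.0207 (array([0.63481276, 0.01494602]), np.float64(-0.1015988392663143), array([37.7, 12.9]))
```

View pics/w2.png

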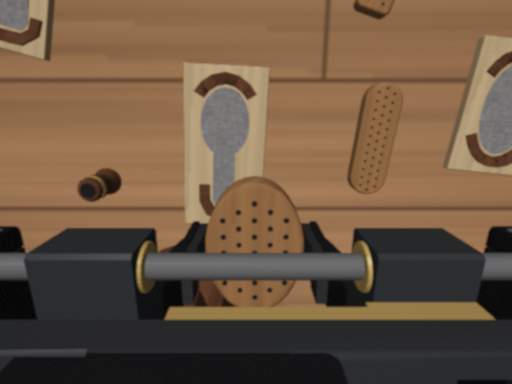

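The hair cradle's head felt is at (225,120), but the held stock hides part of the handle felt. I'll shift the arm for a full view.

step_arm([
  [1,1,0],
  [1,1,0],
  [0,1,0],
  [0,0,0],
  [0,0,0],
], turn=[0,0,0,0,0])

```text
time: 6.9
ee_pos: [0.7256, -0.0607, 0.2304]
eef_rot: [-0.002, 1.0, 0.0, -0.0]
ft_force: [0.2, -0.2, -0.8]
width: 0.0552
grip_force: 25.0
```

Run:
```python
from h import *
c,s,W=look("w3")
print(s["ee_pos"],gyaw(s),s["width"])
for d in felt(W,c): print(d["n"],d["mean"].round(4),round(d["L"]),round(d["W"]),d["z"].round(4),[fit(k,d["pts"]) for k in("hair","oval")])
for d in raised(W,c): print(d["n"],d["mean"].round(4),round(d["L"]),round(d["W"]),d["rect"].round(4),d["yaw"].round(3))
```

```text
[ 0.72546139 -0.06210323  0.23054668] 0.0014684889190754724 0.05483389589793077
4277 [0.5992 0.1771] 110 66 0.0134 [(array([0.5766374 , 0.17938152]), np.float64(-0.10122339555744908), array([27.8, 16.5]), array([39.4, 12.3])), (array([0.59919979, 0.17709114]), np.float64(-0.10122339555744908), array([27.8, 16.5]), array([26.1, 14.6]))]
4430 [ 0.6379 -0.1761] 157 64 0.0135 [(array([ 0.61522926, -0.1749276 ]), np.float64(-0.051430870502073844), array([40.8, 14.2]), array([39.4, 12.3])), (array([ 0.63787768, -0.17609216]), np.float64(-0.051430870502073844), array([40.8, 14.2]), array([26.1, 14.6]))]
11742 [0.601  0.1767] 156 108 [0.6026 0.1771] -0.101
14212 [ 0.644  -0.1751] 206 104 [ 0.6518 -0.176 ] -0.053
4293 [0.635  0.0154] 139 46 [0.638 0.016] -0.102
2108 [ 0.7971 -0.2028] 99 71 [ 0.813  -0.2156] -1.219
```

step_arm([
  [-0.9,-0.9,0],
  [-0.9,-0.9,0],
  [-0.9,-0.9,0],
  [-0.9,-0.9,0],
  [-0.74,-0.94,0],
  [0,0,-1],
  [0,0,-1],
  [0,0,-1],
  [0,0,-1],
  [0,0,-1],
  [0,0,-1],
  [0,0,0],
], turn=[-0.45,0,0,0,0,0,0,0,0,0,0,0])

```text
time: 8.15
ee_pos: [0.6147, -0.1759, 0.0772]
eef_rot: [0.027, 1.0, 0.0, -0.003]
ft_force: [-0.1, 1.1, 0.1]
width: 0.0547
grip_force: 25.0
```

step_arm([
  [0,0,-0.6],
  [0,0,-0.6],
  [0,0,-0.6],
  [0,0,0],
  [0,0,0],
], turn=[0,0,0,0,0])

```text
time: 8.65
ee_pos: [0.6173, -0.1757, 0.0349]
eef_rot: [0.026, 1.0, -0.0, -0.0]
ft_force: [0.2, -0.1, -0.9]
width: 0.0552
grip_force: 25.0
```

Next: down to 0.0175, release, then lift.

step_arm([
  [0,0,-0.35],
  [0,0,-0.35],
  [0,0,0],
  [0,0,0],
], turn=[0,0,0,0])

```text
time: 9.05
ee_pos: [0.6173, -0.1755, 0.0172]
eef_rot: [0.026, 1.0, 0.0, -0.0]
ft_force: [0.1, -0.6, -1.3]
width: 0.0551
grip_force: 25.0
```

step_arm([
  [0,0,0],
  [0,0,0],
  [0,0,0],
  [0,0,0],
  [0,0,0],
  [0,0,0],
], turn=[0,0,0,0,0,0], grip=0)

```text
time: 9.65
ee_pos: [0.6175, -0.1756, 0.0176]
eef_rot: [0.026, 1.0, 0.0, 0.0]
ft_force: [-0.6, 0.4, -0.5]
width: 0.0859
grip_force: 0.0
```

step_arm([
  [0,0,0.5],
  [0,0,1],
  [0,0,1],
  [0,0,1],
  [0,0,1],
  [0,0,1],
  [0,0.3,1],
  [0.2,1,1],
  [0.2,1,1],
  [0.2,1,0],
  [0.2,1,0],
  [0,0,0],
], turn=[0,0,0,0,0,0,-0.4,0,0,0,0,0])

```text
time: 10.85
ee_pos: [0.6383, -0.0632, 0.2309]
eef_rot: [0.048, 0.999, 0.001, 0.0]
ft_force: [1.4, 1.1, 0.1]
width: 0.0871
grip_force: 0.0
```

Run:
```python
from h import *
c,s,W=look("w4")
print(s["ee_pos"],gyaw(s),s["width"])
for d in raised(W,c,.0165,.04): print(d["n"],d["mean"].round(4),round(d["L"]),round(d["W"]),d["z"],[fit(k,d["pts"])[:3] for k in ("hair","clothes")])
```

```text
[ 0.63778033 -0.0658791   0.23081326] -0.09744789510328289 0.0870690849146982
1531 [0.4724 0.0023] 48 40 0.020811420608627618 [(array([0.45411171, 0.01574641]), np.float64(-0.6363817164850225), array([13.2, 11.1])), (array([0.47235275, 0.00227095]), np.float64(-0.6363817164850225), array([13.2, 11.1]))]
876 [0.5459 0.1838] 80 34 0.019660802833720487 [(array([0.54339412, 0.16123423]), np.float64(1.4593338394028361), array([23.2,  8.8])), (array([0.54591393, 0.18377252]), np.float64(1.4593338394028361), array([23.2,  8.8]))]
3561 [0.6346 0.0157] 138 46 0.02076517760341756 [(array([0.61205576, 0.01805116]), np.float64(-0.10232394898660857), array([37.8, 12.8])), (array([0.63461613, 0.01573742]), np.float64(-0.10232394898660857), array([37.8, 12.8]))]
3049 [ 0.6325 -0.1745] 141 55 0.03273541314287631 [(array([ 0.61004935, -0.17157163]), np.float64(-0.12764726580877195), array([33.6, 13.9])), (array([ 0.6325439 , -0.17445587]), np.float64(-0.12764726580877195), array([33.6, 13.9]))]
1818 [ 0.8262 -0.1922] 109 70 0.02291623369314255 [(array([ 0.82338176, -0.16965197]), np.float64(-1.4463762733960879), array([24.3, 17.6])), (array([ 0.82619895, -0.19215501]), np.float64(-1.4463762733960879), array([24.3, 17.6]))]
846 [0.8274 0.0303] 68 46 0.03443917423008511 [(array([0.82480952, 0.00778544]), np.float64(1.4541856670886526), array([14.4, 12. ])), (array([0.82744532, 0.03031046]), np.float64(1.4541856670886526), array([14.4, 12. ]))]
```

View pics/w4.png

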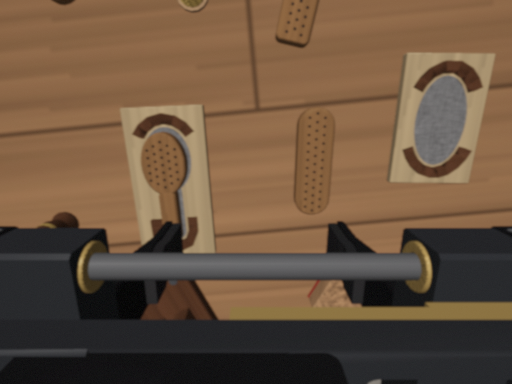

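The hair stock sits in its cradle at (165,165), with its top at 32.7 mm, so it's flat. The clothes stock is next, at (316,160).

step_arm([
  [-0.12,1,0],
  [0,1,0],
  [0,1.0,0],
  [0,0.25,-0.5],
  [0,0,-1],
  [0,0,-1],
  [0,0,-1],
  [0,0,-1],
  [0,0,-1],
  [0,0,-1],
  [0,0,-1],
  [0,0,0],
], turn=[0,0,0,0,0,0,0,0,0,0,0,0])

```text
time: 12.1
ee_pos: [0.6317, 0.0111, 0.039]
eef_rot: [0.051, 0.999, -0.001, -0.003]
ft_force: [-0.7, 0.1, 0.1]
width: 0.087
grip_force: 0.0
```

step_arm([
  [0,0,-0.5],
  [0,0,-0.5],
  [0,0,-0.5],
  [0,0,0],
  [0,0,0],
], turn=[0,0,0,0,0])

```text
time: 12.6
ee_pos: [0.6345, 0.0131, 0.005]
eef_rot: [0.05, 0.999, -0.0, -0.0]
ft_force: [0.1, 1.0, -0.1]
width: 0.0865
grip_force: 0.0
```

step_arm([
  [0,0,0],
  [0,0,0],
  [0,0,0],
  [0,0,0],
  [0,0,0],
  [0,0,0],
  [0,0,0],
  [0,0,0],
  [0,0,0],
], turn=[0,0,0,0,0,0,0,0,0], grip=1, newtons=25)

```text
time: 13.5
ee_pos: [0.6346, 0.0134, 0.0052]
eef_rot: [0.05, 0.999, 0.0, 0.0]
ft_force: [0.7, 2.0, 0.4]
width: 0.0453
grip_force: 25.0
```

step_arm([
  [0,0,0.6],
  [0,0,1],
  [0,0,1],
  [0,0,1],
  [0,0.5,1],
  [-0.2,1,1],
  [-0.2,1,1],
  [-0.2,1,1],
  [-0.2,1,1],
  [-0.2,1,0.4],
  [-0.2,1,0],
  [-0.2,1,0],
], turn=[0,0,0,0,0,0,0,0,0,0,0,0])

```text
time: 14.7
ee_pos: [0.5993, 0.2012, 0.2316]
eef_rot: [0.051, 0.999, 0.0, 0.001]
ft_force: [-0.1, 0.6, -1.4]
width: 0.0451
grip_force: 25.0
```

step_arm([
  [-0.2,1,0],
  [-0.2,1,0],
  [-0.2,1,0],
  [-0.2,1,0],
  [0,1,0],
  [0,0,0],
  [0,0,0],
], turn=[0,0,0,0,0,0,0])

```text
time: 15.4
ee_pos: [0.5794, 0.3255, 0.2306]
eef_rot: [0.05, 0.999, -0.0, 0.0]
ft_force: [0.4, -0.6, -1.1]
width: 0.0453
grip_force: 25.0
```

Run:
```python
from h import *
c,s,W=look("w5")
print(s["ee_pos"],gyaw(s),s["width"])
for d in felt(W,c): print(d["n"],d["mean"].round(4),round(d["L"]),round(d["W"]),d["z"].round(4),[fit(k,d["pts"]) for k in("clothes",)])
for d in raised(W,c): print(d["n"],d["mean"].round(4),round(d["L"]),round(d["W"]),d["rect"].round(4),d["yaw"].round(3))
```

```text
[0.57980221 0.32450279 0.23060804] -0.10185093799008982 0.045278509386560487
5424 [0.4647 0.4056] 147 54 0.0135 [(array([0.46467103, 0.40560375]), np.float64(-0.15008363354018428), array([39.8, 14.9]), array([37.8, 12.9]))]
4969 [0.6498 0.6182] 137 99 0.013 [(array([0.64983317, 0.61824522]), np.float64(-0.10451525793152783), array([38.5, 23. ]), array([37.8, 12.9]))]
2943 [0.5977 0.1777] 103 66 0.0135 [(array([0.59773176, 0.17769028]), np.float64(-0.10505629167774799), array([26.7, 16.7]), array([37.8, 12.9]))]
11280 [0.4702 0.4064] 177 94 [0.4777 0.4043] -0.151
7470 [0.4649 0.5988] 126 85 [0.4627 0.6006] 0.136
7663 [0.5856 0.1822] 159 106 [0.601  0.1784] -0.101
5532 [0.6508 0.6212] 136 98 [0.6544 0.6319] -0.251
```

View pics/w5.png

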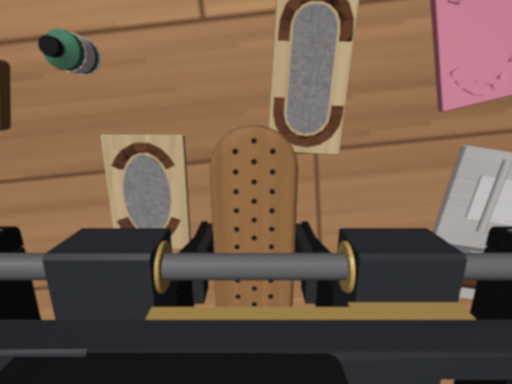

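The clothes cradle is fully visible at (313,70), at about (0.466, 0.4057) with yaw -0.15.

step_arm([
  [-0.9,0.65,0],
  [-0.9,0.65,0],
  [-0.9,0.65,0],
  [-0.9,0.65,0],
  [-0.95,0.63,0],
  [0,0,-1],
  [0,0,-1],
  [0,0,-1],
  [0,0,-1],
  [0,0,-1],
  [0,0,-1],
  [0,0,0],
], turn=[-0.4,0,0,0,0,0,0,0,0,0,0,0])

```text
time: 16.65
ee_pos: [0.4649, 0.4036, 0.0773]
eef_rot: [0.075, 0.997, -0.002, -0.002]
ft_force: [-1.2, -0.5, -1.9]
width: 0.045
grip_force: 25.0
```

step_arm([
  [0,0,-0.6],
  [0,0,-0.6],
  [0,0,-0.6],
  [0,0,0],
  [0,0,0],
], turn=[0,0,0,0,0])

```text
time: 17.15
ee_pos: [0.4657, 0.4063, 0.0349]
eef_rot: [0.074, 0.997, -0.0, -0.0]
ft_force: [0.6, -0.7, -0.4]
width: 0.0449
grip_force: 25.0
```

step_arm([
  [0,0,-0.35],
  [0,0,-0.35],
  [0,0,0],
  [0,0,0],
], turn=[0,0,0,0])

```text
time: 17.55
ee_pos: [0.4656, 0.4063, 0.0172]
eef_rot: [0.074, 0.997, -0.0, -0.0]
ft_force: [0.5, 0.2, -1.3]
width: 0.0452
grip_force: 25.0
```

step_arm([
  [0,0,0],
  [0,0,0],
  [0,0,0],
  [0,0,0],
  [0,0,0],
  [0,0,0],
], turn=[0,0,0,0,0,0], grip=0)

```text
time: 18.15
ee_pos: [0.4657, 0.4065, 0.0176]
eef_rot: [0.074, 0.997, 0.0, 0.0]
ft_force: [0.6, -1.0, 0.5]
width: 0.0832
grip_force: 0.0
```

step_arm([
  [0,0,0.5],
  [0,0,1],
  [0,0,1],
  [0,0,1],
  [0,0,1],
  [0,0,1],
  [0,-0.5,1],
  [0.5,-1,1],
  [0.5,-1,1],
  [0.5,-1,1],
  [0,-1,0],
  [0,0,0],
], turn=[0,0,0,0,0,0,0,0,0,0,0,0])

```text
time: 19.35
ee_pos: [0.505, 0.2898, 0.2574]
eef_rot: [0.077, 0.997, 0.001, 0.001]
ft_force: [0.2, 0.5, 0.8]
width: 0.0873
grip_force: 0.0
```

Run:
```python
from h import *
c,s,W=look("w6")
print(s["ee_pos"],gyaw(s),s["width"])
for d in raised(W,c,.0245,.04): print(d["n"],d["mean"].round(4),round(d["L"]),round(d["W"]),d["z"],[fit(k,d["pts"])[:3] for k in ("clothes",)])
for d in raised(W,c): print(d["n"],d["mean"].round(4),round(d["L"]),round(d["W"]),d["rect"].round(4),d["yaw"].round(3))
```

```text
[0.50392595 0.29218498 0.25656664] -0.1519479203486913 0.08676092576336375
3707 [0.4657 0.4051] 138 47 0.03273962392384122 [(array([0.4657287 , 0.40514134]), np.float64(-0.14569541321929336), array([37.6, 13. ]))]
8176 [0.4399 0.5962] 160 88 [0.4457 0.5991] 0.129
6562 [0.4574 0.4033] 196 94 [0.4681 0.4057] -0.15
2003 [0.4515 0.0121] 87 41 [0.4531 0.009 ] -0.311
1880 [0.6174 0.6201] 73 68 [0.6166 0.6228] -0.154
3958 [0.5667 0.1887] 108 106 [0.5746 0.1809] -0.103
```

View pics/w6.png

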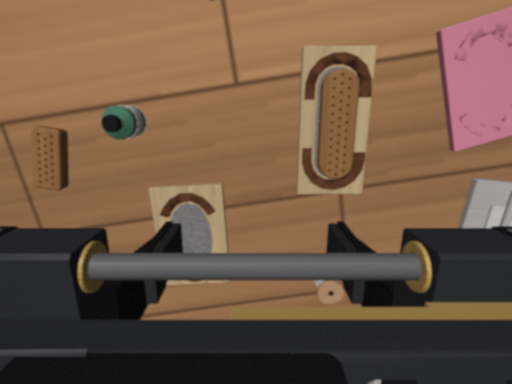

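The clothes stock is seated within 2.4 mm, with its top at 32.7 mm. The nail stock is next, at (50,157).

step_arm([
  [-0.2,-1,0],
  [-0.2,-1,0],
  [-0.2,-1,0],
  [-0.2,-1,0],
  [-0.2,-1,0],
  [-0.2,-1,0],
  [-0.2,-1,0],
  [-0.2,-1,0],
  [-0.2,-1,0],
  [-0.3,-1,0],
  [0,-1,0],
  [0,-0.2,0],
], turn=[-0.2,-0.2,-0.2,-0.2,-0.2,-0.3,0,0,0,0,0,0])

```text
time: 20.6
ee_pos: [0.4507, 0.0121, 0.2556]
eef_rot: [0.153, 0.988, 0.0, 0.0]
ft_force: [0.4, 0.2, 0.5]
width: 0.087
grip_force: 0.0
```

step_arm([
  [0,0,-1],
  [0,0,-1],
  [0,0,-1],
  [0,0,-1],
  [0,0,-1],
  [0,0,-1],
  [0,0,-1],
  [0,0,-1],
  [0,0,0],
  [0,0,0],
], turn=[0,0,0,0,0,0,0,0,0,0])

```text
time: 21.6
ee_pos: [0.4508, 0.0146, 0.0555]
eef_rot: [0.151, 0.988, -0.0, -0.0]
ft_force: [0.4, -0.2, 0.7]
width: 0.0869
grip_force: 0.0
```

step_arm([
  [0,-0.1,-0.7],
  [0,0,-0.7],
  [0,0,-0.6],
  [0,0,0],
  [0,0,0],
], turn=[0,0,0,0,0])

```text
time: 22.1
ee_pos: [0.4516, 0.0118, 0.0063]
eef_rot: [0.152, 0.988, 0.0, 0.001]
ft_force: [0.2, -0.6, 1.5]
width: 0.0872
grip_force: 0.0
```

step_arm([
  [0,0,0],
  [0,0,0],
  [0,0,0],
  [0,0,0],
  [0,0,0],
  [0,0,0],
  [0,0,0],
  [0,0,0],
  [0,0,0],
  [0,0,0],
], turn=[0,0,0,0,0,0,0,0,0,0], grip=1, newtons=25)

```text
time: 23.1
ee_pos: [0.4507, 0.0114, 0.0051]
eef_rot: [0.152, 0.988, 0.0, -0.0]
ft_force: [-0.3, -0.2, 0.4]
width: 0.0393
grip_force: 25.0
```

step_arm([
  [0,0,0.6],
  [0,0,1],
  [0,0,1],
  [0,0,1],
  [0,0,1],
  [0,-0.5,1],
  [0.3,-1,1],
  [0.3,-1,1],
  [0.3,-1,1],
  [0.3,-1,0.4],
  [0.3,-1,0],
  [0.3,-1,0],
], turn=[0,0,0,0,0,0,0,0,0,0,0,0])

```text
time: 24.3
ee_pos: [0.4961, -0.152, 0.2305]
eef_rot: [0.152, 0.988, 0.0, 0.0]
ft_force: [0.2, -0.1, -1.0]
width: 0.0394
grip_force: 25.0
```

step_arm([
  [0.3,-1,0],
  [0.3,-1,0],
  [0.3,-1,0],
  [0.3,-1,0],
  [0.3,-1,0],
  [0.3,-1,0],
  [0.3,-1,0],
  [0.3,-1,0],
  [0,0,0],
  [0,0,0],
], turn=[0,0,0,0,0,0,0,0,0,0])

```text
time: 25.3
ee_pos: [0.5554, -0.3513, 0.2295]
eef_rot: [0.152, 0.988, 0.0, -0.001]
ft_force: [-0.1, 0.6, 0.3]
width: 0.0393
grip_force: 25.0
```

Run:
```python
from h import *
c,s,W=look("w7")
print(s["ee_pos"],gyaw(s),s["width"])
for d in felt(W,c): print(d["n"],d["mean"].round(4),round(d["L"]),round(d["W"]),d["rect"].round(4),fit("nail",d["pts"]))
for d in raised(W,c): print(d["n"],d["mean"].round(4),round(d["L"]),round(d["W"]),d["rect"].round(4),d["yaw"].round(3),fit("oval",d["pts"])[1:])
```

```text
[ 0.55573259 -0.35048445  0.229689  ] -0.3046365848488568 0.03931864054027347
2863 [ 0.4621 -0.4125] 94 48 [ 0.4634 -0.4132] (array([ 0.46207196, -0.41247876]), np.float64(-0.2586270779855333), array([26.5, 13.5]), array([25. , 11.7]))
1744 [ 0.4013 -0.2613] 57 45 [ 0.4039 -0.2615] 1.234 (np.float64(1.3751202974177534), array([14.1, 11.9]), array([26.1, 14.6]))
8153 [ 0.4603 -0.4109] 142 88 [ 0.4637 -0.4124] -0.264 (np.float64(-0.26073705891812793), array([40.5, 25.2]), array([26.1, 14.6]))
6237 [ 0.6163 -0.1747] 187 104 [ 0.642  -0.1756] -0.049 (np.float64(0.08562710594046585), array([47.9, 33.9]), array([26.1, 14.6]))
1288 [ 0.5011 -0.6441] 154 11 [ 0.5022 -0.6442] 0.073 (np.float64(0.08468403002921088), array([42.9,  2.4]), array([26.1, 14.6]))
```

View pics/w7.png

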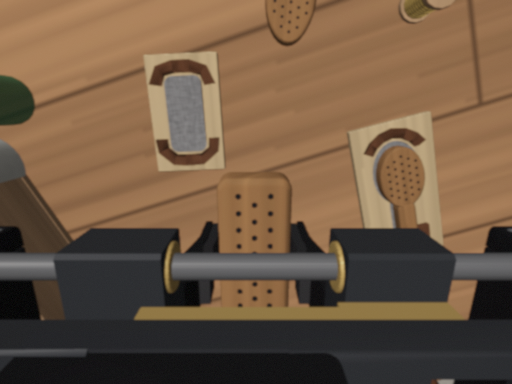

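The nail cradle is at (187,112), at (0.4635, -0.4125) with yaw -0.26.

step_arm([
  [-0.9,-0.6,0],
  [-0.9,-0.6,0],
  [-0.9,-0.6,0],
  [-0.98,-0.66,0],
  [0,0,-1],
  [0,0,-1],
  [0,0,-1],
  [0,0,-1],
  [0,0,-1],
  [0,0,-1],
  [0,0,-0.8],
  [0,0,0],
], turn=[0.36,0,0,0,0,0,0,0,0,0,0,0])

```text
time: 26.55
ee_pos: [0.4632, -0.4099, 0.0577]
eef_rot: [0.129, 0.992, 0.001, -0.002]
ft_force: [-1.2, 0.1, -0.5]
width: 0.0394
grip_force: 25.0
```

step_arm([
  [0,0,-0.4],
  [0,0,-0.4],
  [0,0,-0.2],
  [0,0,0],
  [0,0,0],
], turn=[0,0,0,0,0])

```text
time: 27.05
ee_pos: [0.4638, -0.4128, 0.0354]
eef_rot: [0.13, 0.991, -0.0, 0.0]
ft_force: [-0.2, -0.6, -0.4]
width: 0.0394
grip_force: 25.0
```

step_arm([
  [0,0,-0.36],
  [0,0,-0.36],
  [0,0,0],
  [0,0,0],
], turn=[0,0,0,0])

```text
time: 27.45
ee_pos: [0.4635, -0.4124, 0.0164]
eef_rot: [0.13, 0.991, 0.0, -0.0]
ft_force: [0.2, -0.3, -0.6]
width: 0.0395
grip_force: 25.0
```

step_arm([
  [0,0,0],
  [0,0,0],
  [0,0,0],
  [0,0,0],
  [0,0,0],
  [0,0,0],
], turn=[0,0,0,0,0,0], grip=0)

```text
time: 28.05
ee_pos: [0.4638, -0.4126, 0.0171]
eef_rot: [0.13, 0.991, 0.0, 0.0]
ft_force: [0.0, -0.2, 0.1]
width: 0.0791
grip_force: 0.0
```

step_arm([
  [0,0,0.5],
  [0,0,1],
  [0,0,1],
  [0,0,1],
  [0,0,1],
  [0,0,1],
  [0,0.5,1],
  [0,1,1],
  [0,1,1],
  [0,1,1],
  [0,1,0],
  [0,0,0],
], turn=[0,0,0,0,0,0,0,0,0,0,0,0])

```text
time: 29.25
ee_pos: [0.4648, -0.2972, 0.2559]
eef_rot: [0.129, 0.992, 0.001, 0.001]
ft_force: [0.2, -0.7, -0.5]
width: 0.0868
grip_force: 0.0
```

Run:
```python
from h import *
c,s,W=look("w8")
print(s["ee_pos"],gyaw(s),s["width"])
for lo in(.011,.0245):
  for d in raised(W,c,lo,.04): print(lo,d["n"],d["mean"].round(4),round(d["L"]),round(d["W"]),d["rect"].round(4),d["yaw"].round(3),d["z"].round(4),fit("nail",d["pts"])[1:3])
```

```text
[ 0.46423427 -0.29875997  0.25552304] -0.2589752530672378 0.08713911868229156
0.011 2954 [ 0.3751 -0.2513] 102 57 [ 0.3761 -0.2516] -0.34 0.0209 (np.float64(-0.36312302166015975), array([25.7, 14.4]))
0.011 5742 [ 0.4573 -0.4078] 142 88 [ 0.4638 -0.4124] -0.264 0.0178 (np.float64(-0.20903188465347355), array([39. , 25.1]))
0.011 2889 [ 0.583  -0.1647] 104 99 [ 0.5981 -0.1733] 1.518 0.0135 (np.float64(1.001496035419538), array([31.8, 20.5]))
0.0245 1803 [ 0.4644 -0.4107] 86 40 [ 0.466  -0.4123] -0.257 0.0328 (np.float64(-0.2594138284248739), array([24.5, 11.6]))
```

View pics/w8.png

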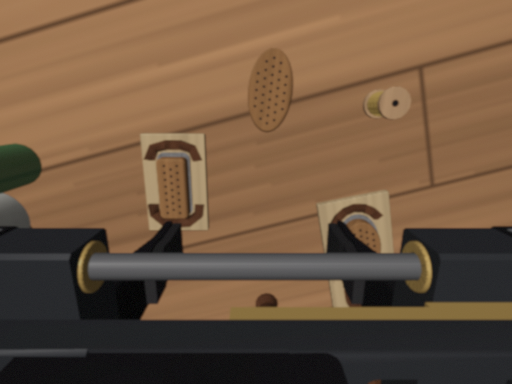

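The nail stock is seated within 2 mm and flat. The oval stock is at (270,90), clear of the spool at (390,103).

step_arm([
  [-0.9,0.45,0],
  [-0.9,0.45,0],
  [-0.9,0.45,0],
  [-0.86,0.5,0],
  [0,0,-1],
  [0,0,-1],
  [0,0,-1],
  [0,0,-1],
  [0,0,-1],
  [0,0,-1],
  [0,0,-1],
  [0,0,-1],
], turn=[-0.4,-0.43,0,0,0,0,0,0,0,0,0,0])

```text
time: 30.5
ee_pos: [0.3742, -0.2552, 0.0538]
eef_rot: [0.181, 0.984, -0.0, 0.0]
ft_force: [1.0, 0.9, 0.7]
width: 0.087
grip_force: 0.0
```

step_arm([
  [0,0,0],
  [0,0,-0.7],
  [0,0,-0.7],
  [0,0,-0.6],
  [0,0,0],
  [0,0,0],
], turn=[0,0,0,0,0,0])

```text
time: 31.1
ee_pos: [0.3749, -0.2547, 0.0057]
eef_rot: [0.18, 0.984, -0.0, 0.0]
ft_force: [0.8, -0.4, -0.1]
width: 0.0868
grip_force: 0.0
```

step_arm([
  [0,0,0],
  [0,0,0],
  [0,0,0],
  [0,0,0],
  [0,0,0],
  [0,0,0],
  [0,0,0],
  [0,0,0],
], turn=[0,0,0,0,0,0,0,0], grip=1, newtons=25)

```text
time: 31.9
ee_pos: [0.375, -0.2536, 0.0048]
eef_rot: [0.18, 0.984, 0.0, 0.0]
ft_force: [0.2, 2.9, 5.9]
width: 0.0563
grip_force: 25.0
```

step_arm([
  [0,0,0.6],
  [0,0,1],
  [0,0,1],
  [0,0,1],
  [0,0,1],
  [0.3,0,1],
  [0.8,0.8,1],
  [0.9,1,1],
  [0.9,1,1],
  [0.9,1,0.4],
  [0.9,1,0],
  [0.9,1,0],
], turn=[0,0,0,0,0,0,0.3,0.3,0.3,0.3,0.3,0.3])

```text
time: 33.1
ee_pos: [0.5156, -0.1077, 0.2297]
eef_rot: [0.072, 0.997, 0.0, 0.0]
ft_force: [0.3, -0.4, -0.7]
width: 0.0566
grip_force: 24.9
```

step_arm([
  [0.9,1,0],
  [0.9,1,0],
  [0.9,1,0],
  [0.9,1,0],
  [0.9,1,0],
  [0.9,1,0],
  [0.9,1,0],
  [0.9,1,0],
  [0,0.3,0],
  [0,0,0],
  [0,0,0],
], turn=[0.37,0,0,0,0,0,0,0,0,0,0])

```text
time: 34.2
ee_pos: [0.6944, 0.0973, 0.2294]
eef_rot: [0.051, 0.999, -0.0, -0.0]
ft_force: [-1.1, -1.0, -1.6]
width: 0.0571
grip_force: 24.9
```

Run:
```python
from h import *
c,s,W=look("w9")
print(s["ee_pos"],gyaw(s),s["width"])
for d in felt(W,c): print(d["n"],d["mean"].round(4),round(d["L"]),round(d["W"]),d["rect"].round(4),fit("oval",d["pts"]))
for lo,hi in((.011,.03),(.0245,.04),(.18,.3)):
  for d in raised(W,c,lo,hi): print(lo,d["n"],d["mean"].round(4),round(d["L"]),round(d["W"]),d["rect"].round(4),d["yaw"].round(3),d["z"].round(4),fit("hair",d["pts"])[:3])
```

```text
[0.69435183 0.09701351 0.22976218] -0.10256780407545918 0.056486972149692345
4073 [0.5992 0.1775] 111 65 [0.6006 0.1772] (array([0.59921463, 0.17751377]), np.float64(-0.0990398385831277), array([27.8, 16.4]), array([26.1, 14.6]))
720 [ 0.6367 -0.1593] 155 38 [ 0.6502 -0.1597] (array([ 0.63674098, -0.15934408]), np.float64(-0.06860549274371586), array([47.2,  8.9]), array([26.1, 14.6]))
0.011 1935 [0.546  0.3762] 70 36 [0.5456 0.3806] 1.42 0.0136 (array([0.53966588, 0.35442272]), np.float64(1.2870056266316077), array([18.1,  9.5]))
0.011 11948 [0.5961 0.1778] 159 106 [0.6007 0.1779] -0.102 0.0133 (array([0.57357936, 0.18014932]), np.float64(-0.10202914814753683), array([45.8, 30.3]))
0.011 8443 [ 0.6507 -0.1638] 206 106 [ 0.6516 -0.1757] -0.048 0.0135 (array([ 0.6282572, -0.1601079]), np.float64(-0.16360072061264574), array([63. , 29.4]))
0.0245 3737 [ 0.6402 -0.1729] 147 57 [ 0.6528 -0.1815] -0.227 0.0328 (array([ 0.61753407, -0.17159405]), np.float64(-0.05563220489822207), array([38.8, 12.8]))
0.18 9682 [0.6739 0.0998] 64 63 [0.6805 0.0988] 0.652 0.2453 (array([0.67149175, 0.07727898]), np.float64(1.4653348524717664), array([18.2, 14.3]))
0.18 893 [0.6909 0.0662] 25 6 [0.6896 0.067 ] -0.025 0.2839 (array([0.66831106, 0.06442093]), np.float64(0.0764235581435111), array([6. , 1.5]))
0.18 2167 [0.7216 0.0949] 53 19 [0.722  0.0948] 1.465 0.2453 (array([0.71921358, 0.072365  ]), np.float64(1.4671927048439244), array([13.6,  5.1]))
0.18 834 [0.6973 0.1294] 26 6 [0.6961 0.1288] -0.159 0.2822 (array([0.67548677, 0.13568627]), np.float64(-0.2805502854999382), array([6.3, 1.5]))
```

View pics/w9.png

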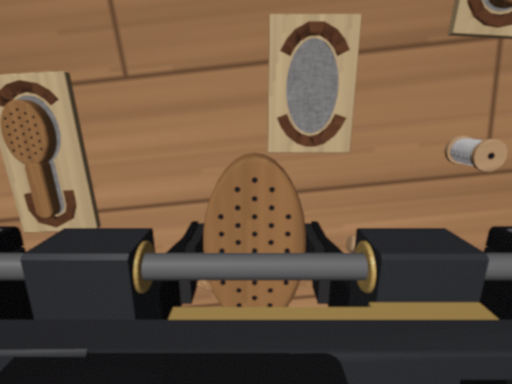

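The oval cradle is at (313,85), and the hair stock is still flat in its cradle. I'll check how the oval sits in the hand from the saved cloud.

Run:
```python
from h import *
c=dict(np.load("w9.npz"));W=cloud(c)
m=(W[...,2]>.24)&(W[...,2]<.25)&(c["z_map"]>.02)
p=W[m][:,:2]; p=p[np.linalg.norm(p-[.6944,.097],axis=1)<.07]
a=-.1026;R=np.array([[np.cos(a),np.sin(a)],[-np.sin(a),np.cos(a)]])
q=(p-[.6944,.097])@R.T*1000
print("x range",np.percentile(q[:,0],[0,.2,99.8,100]),"y",np.percentile(q[:,1],[.2,99.8]))
for x in(-48,-40,-30,-20): 
    y=q[abs(q[:,0]-x)<1,1]; print(x,y.min(),y.max())
```

```text
x range [-51.36771788 -50.73310999  36.52362576  37.11298465] y [-34.95952205  36.37357578]
-48 -9.824152444985273 11.945874390144194
-40 -17.411922130542848 18.87884291413344
-30 -22.497051774939457 24.041525018672157
-20 -25.555216092416448 27.008984884846008
```

Centred within 1 mm. Moving to the seat at (0.6005, 0.177).

step_arm([
  [-0.94,0.8,0],
  [-0.94,0.8,0],
  [-0.94,0.8,0],
  [-0.94,0.8,0],
  [0,0,-1],
  [0,0,-1],
  [0,0,-1],
  [0,0,-1],
  [0,0,-1],
  [0,0,-1],
  [0,0,-0.8],
  [0,0,0],
], turn=[0,0,0,0,0,0,0,0,0,0,0,0])

```text
time: 35.45
ee_pos: [0.5988, 0.177, 0.0574]
eef_rot: [0.051, 0.999, -0.001, -0.002]
ft_force: [-0.7, 0.2, -1.2]
width: 0.0565
grip_force: 24.9
```

step_arm([
  [0,0,-0.4],
  [0,0,-0.4],
  [0,0,-0.2],
  [0,0,0],
  [0,0,0],
], turn=[0,0,0,0,0])

```text
time: 35.95
ee_pos: [0.6009, 0.1786, 0.0349]
eef_rot: [0.05, 0.999, 0.0, 0.0]
ft_force: [-0.1, -0.3, -1.2]
width: 0.0566
grip_force: 24.9
```

step_arm([
  [0,0,-0.35],
  [0,0,-0.35],
  [0,0,0],
  [0,0,0],
], turn=[0,0,0,0])

```text
time: 36.35
ee_pos: [0.6005, 0.1785, 0.0164]
eef_rot: [0.05, 0.999, -0.0, -0.0]
ft_force: [-0.6, 0.1, -1.7]
width: 0.0566
grip_force: 24.9
```

step_arm([
  [0,0,0],
  [0,0,0],
  [0,0,0],
  [0,0,0],
  [0,0,0],
  [0,0,0],
], turn=[0,0,0,0,0,0], grip=0)

```text
time: 36.95
ee_pos: [0.6008, 0.1786, 0.0171]
eef_rot: [0.05, 0.999, 0.0, 0.0]
ft_force: [0.2, 0.4, -0.2]
width: 0.0861
grip_force: 0.0
```

step_arm([
  [0,0,0.5],
  [0,0,1],
  [0,0,1],
  [0,0,1],
  [0,0,1],
  [0,0,1],
  [0.5,0,1],
  [1,0,1],
  [1,0,1],
  [0.5,0,1],
  [0,0,0],
  [0,0,0],
], turn=[0,0,0,0,0,0,0,0,0,0,0,0])

```text
time: 38.15
ee_pos: [0.6759, 0.1782, 0.2553]
eef_rot: [0.051, 0.999, 0.0, 0.0]
ft_force: [-0.6, -0.8, -1.7]
width: 0.0869
grip_force: 0.0
```

Run:
```python
from h import *
c,s,W=look("w10")
print(s["ee_pos"],s["width"],s["grip_force"])
for lo,hi in((.011,.03),(.0245,.04)):
  for d in raised(W,c,lo,hi): print(lo,d["n"],d["mean"].round(4),round(d["L"]),round(d["W"]),d["rect"].round(4),d["yaw"].round(3),d["z"].round(4),fit("oval",d["pts"])[:3])
```

```text
[0.67529456 0.17850439 0.25444066] 0.08704670695797244 0.0
0.011 3495 [0.5351 0.3905] 95 73 [0.5291 0.396 ] 1.428 0.0144 (array([0.53509837, 0.39045609]), np.float64(1.2931290494921592), array([29.8, 19.1]))
0.011 6858 [0.595  0.1783] 159 106 [0.6007 0.178 ] -0.102 0.0133 (array([0.594992  , 0.17827745]), np.float64(-0.10536689961043955), array([51.8, 35. ]))
0.011 4378 [ 0.6485 -0.1445] 188 55 [ 0.6438 -0.1416] -0.154 0.0135 (array([ 0.64846613, -0.14453426]), np.float64(-0.12560613810183696), array([52.4, 12.2]))
0.0245 1380 [0.5178 0.3962] 46 39 [0.5193 0.3975] 1.421 0.0327 (array([0.51782903, 0.39622301]), np.float64(1.505225998014053), array([12.8, 10.5]))
0.0245 2996 [0.5997 0.1791] 103 56 [0.6011 0.1794] -0.125 0.0328 (array([0.59973534, 0.1791096 ]), np.float64(-0.10406118925098795), array([25.7, 14.3]))
0.0245 917 [ 0.6703 -0.1637] 130 18 [ 0.6622 -0.1606] -0.282 0.0316 (array([ 0.670269  , -0.16369925]), np.float64(-0.2610479751664361), array([37.7,  3.9]))
0.0245 1529 [0.8578 0.0707] 81 62 [0.8524 0.0683] 1.004 0.0348 (array([0.85776562, 0.07068102]), np.float64(1.4048698252103407), array([23.3, 14.8]))
```

View pics/w10.png

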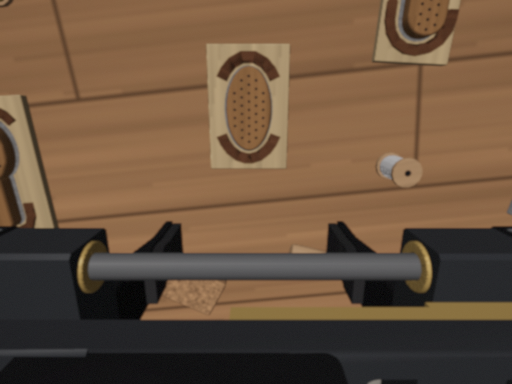

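The oval stock sits centred in its cradle at (248,107), with its top at 32.8 mm. All four stocks are seated and the arm is clear, so I'm handing in.

```bash
python3 -c "
from bench import *
print(close_job())"
```

```text
the job is handed in; nothing more can be done
None
```

The job is handed in at about 38 s of the 104 s allowed: all four stocks measured flat in their own cradles, drilled face up and within about 4 mm of their seats, and the arm never touched the spool or the oil tin; the hand-in call gave no verdict.

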